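Discard a used vial through the pedal bin

TASK

Discard the red-capped vial: lay it across the sloping chute of the pedal bin and let go, so that it rests against the closed lid. Then press the bin's pedal down to its stop, feeling for the stop and not leaning hard on it, and hold it there until the vial rolls in; ease the pedal back up slowly so that the lid comes down gently without slamming, and let go. Leave everything else on the bench where it is.

Things in the scene. Friction and masses are not known exactly. Their poses are not given: they have to be found in the camera images.
- bin: White pedal bin fixed to the bench, body 150 x 150 x 150 mm. Origin: centre of its underside, z up; front at -x (towards the robot), with a black, yellow-striped pedal; steel chute on its +y side. Its blue hood lid is 197 mm above the bench when shut, about 260 mm when open. The robot must not load any part of it above 22 N.
- pedal_typical (a point): Point fixed to the bin where the middle of the resting pedal's top usually is; axes as the bin's. The true pad stands up to 7 mm higher or lower (set by a screw, not measured): feel for it. Pad 46 mm (x) by 60 mm (y), 84 mm in front of the bin, swinging about an axle along y, 100 mm behind its middle, about 30 mm down to a firm stop.
- pedal_axle (a point): The pedal's axle (along y), inside the bin's front. Pressing the pad's middle takes 3 to 8 N to start and 8 to 15 N just before the stop, as the lid's weight varies; then the force climbs by about 4 N per mm, as the pad is springy rubber. Let go, it springs up and the lid slams. Only pressing right onto the stop (last millimetre) opens the lid enough for the vial to roll in, within about 1 s.
- chute_mid (a point): Point on the floor of the bin's chute, half way up; axes as the bin's. A trough 76 mm wide inside (bin x), 120 mm long, walls 20 mm high, sloping down at 0.2 rad towards the bin (-y); this point is 62 mm up from its lower end and 67 mm from the closed lid's skirt. A vial laid here along the bin's x rolls down by itself until it leans on the skirt. Nothing is above it.
- lid (a joint): Angle of the bin's blue lid about its hinge on the bin's -y side: 0 shut, about 0.42 with the pedal at its stop; driven by the pedal (1.5 times the pedal's angle). It must not come down faster than 1 rad/s.
- vial_red: Amber glass vial with a RED cap, to be discarded: cylinder 30 mm in diameter, 64 mm long, about 45 g. Origin at its middle, x along its axis to the cap. It lies in one of the three places of the cradle, its middle 26 mm above the bench.
- vial_blue: The same vial with a blue cap, to be left in the cradle.
- vial_white: The same vial with a white cap, to be left in the cradle.
- cradle: White plate 90 x 210 x 6 mm fixed to the bench, with three pairs of yellow ridges (up to 14 mm above the bench) along its x axis, pitch 70 mm along y, one vial lying on each pair. Origin: centre of its underside.
- amber_bottle: Standing amber bottle, 64 mm across, 130 mm high, origin under its middle; to be left alone.
- green_bottle: Standing green bottle, 74 mm across, 240 mm high, origin under its middle; to be left alone.
- solvent_jar: Standing white jar with a red lid, 70 mm across, 100 mm high, origin under its middle; to be left alone.
- tape_roll: White ring lying flat, 90 mm across, 20 mm high, origin under its middle; to be left alone.
- tip_box: Blue box 85 x 125 x 55 mm, origin under its middle; to be left alone.
Things that resemble listed ones, but are neither listed nor needed, are in the scene too. What is shaped like the vial_red but pink is not meant.

How it is judged:
On the way, in this order (a step that is already met when the one before it is completed fails the run):
1. the red-capped vial rests in the chute against the shut lid, let go (y of vial_red in the frame of bin between 0.065 and 0.1 m and x of vial_red in the frame of bin between -0.02 and 0.02 m and z of vial_red in the frame of bin between 0.15 and 0.18 m and value of joint lid below 0.04 rad and contact force between the fingers and vial_red below 0.05 N and linear speed of vial_red below 0.03 m/s), for 0.2 s.
2. the vial has rolled into the bin while the robot holds the pedal down (z of vial_red in the frame of bin below 0.1 m and x of vial_red in the frame of bin between -0.07 and 0.07 m and y of vial_red in the frame of bin between -0.07 and 0.07 m and value of joint lid above 0.3 rad and contact force between the fingers and pad_c0 above 1 N), for 0.1 s.
At the end, for the whole second after the job is handed in: The red-capped vial lies at rest inside the bin, the lid is shut (under 0.04 rad) with the pedal up, and the robot touches nothing (z of vial_red in the frame of bin below 0.1 m and x of vial_red in the frame of bin between -0.07 and 0.07 m and y of vial_red in the frame of bin between -0.07 and 0.07 m and value of joint lid below 0.04 rad and linear speed of vial_red below 0.03 m/s).
It fails at once if the robot loads the pedal or the bin with more than 22 N (contact force between any of the fingers, the arm and bin above 22 N).
It fails at once if the lid comes down faster than 1 rad/s (velocity of joint lid below -1 rad/s).
It fails at once if another vial or a bystander is moved by more than 15 mm (distance of any of vial_blue, vial_white, amber_bottle, green_bottle, solvent_jar, tape_roll, tip_box from where it was at the start of the episode above 0.015 m).
It also fails if it takes over 67 s, if anything falls off the work surface, if the arm or the gripper's body presses on something with over 40 N, if the wrist force passes 120 N, or if a joint passes its speed limit or range.

ROBOT

A 7-joint arm with a two-finger parallel gripper is mounted at the origin on the work surface. World frame = base frame: x ahead of the robot, y to its left, z up, the work surface at z = 0. Lengths are in m, angles in rad, forces in N, time in s.
With the tool pointing down it reaches from about 0.35 to 0.9 m from the base axis. Payload 7.2 kg.
Tool frame: the origin (TCP) lies midway between the tips of the shut fingers; the grasp point (between the pads) lies r.grasp_offset behind it (r.grasp_offset is the distance from the TCP to the grasp point, in m); z points along the fingers, y is the line along which they close (so a half turn about z gives the same grasp; the last joint's range is limited). The gripper opens to 88 mm and grips with 3 to 60 N. Pads are 20 mm wide; open, the fingers measure 115 mm over their backs; the gripper's body (75 mm by 178 mm) begins 61 mm behind the grasp point.
Start: joints at [1.146, 0.411, -0.013, 1.596, 0.006, 1.134, -0.082], TCP at [0.218, -0.586, 0.223] pointing down, gripper open.
Joint ranges: [-2.95, 2.95], [-0.29, 1.99], [-1.47, 1.44], [0.14, 2.54], [-1.03, 4.17], [0.13, 1.85], [-2.86, 2.86]. Speed limits (rad/s): [2.39, 2.39, 3.01, 3.01, 3.14, 3.14, 3.14].

INTERFACE

Orientations are given as a rotation vector (axis times angle).
In Python, from plant import r gives the robot as it stands.
- The arm moves only by the tool move_arm, never from a script. Its argument "series" is a list of rows, each a list of 7 numbers: the opening, from -1 (shut) to 1 (fully open), then the shift along the world's x, y, z in parts of the range, where 1.0 means 0.6 m, then the turn, a rotation vector about the world's x, y, z in normalised numbers (1 is 2 pi rad). In form: [[claw, x, y, z, wx, wy, wz], ...]. A call has exactly 10 rows; each row is the pose to reach, as a shift and turn from the pose commanded when the call began; what a row does not reach only later rows make up. A row lasts 1/10 s, in which the tool goes at most 50 mm and 8.59 degrees, less where a joint would pass 70% of its speed; a pose out of reach is approached as far as the arm can. Shift and turn numbers lie between -1 and 1, and a call with a number outside is refused. A call with a gripper value outside its range is refused whole. The fingers move at their own pace and stop on an object; "newtons" is the grip in N (left out, the last holds). Time passes only in rows, so rows that repeat a pose let the fingers close, or fill a call up. It gives the time, the measured TCP pose, the force, the opening and the grip force at its end, in the units of the state.
- r.get_state(): the state, without advancing time (a new reading comes with each control period).
- r.snapshot(name): name is "scene" or "top" or "wrist"; returns the picture (400x640x3 uint8, blue, green, red); there is no depth.
- r.camera_info(name): a dict with "fx", "fy", "cx", "cy" (pixels), "extrinsics" (4x4, takes a point from camera to world coordinates). Camera axes: x right, y up, looking along -z (the intrinsics and any distortion apply to the point x, -y, -z); pixel columns grow to the right and rows downward; lengths in m; the calibration is good to about 2 mm. A picture is of the moment at which its call begins: read the wrist's pose just before it. camera_info takes no time and is no camera call; for the wrist camera it gives the pose at the moment of the call.
- r.close_job(): hands the job in; it is judged then, once.
The state is a dict: "clock": time; "joint_positions": joint angles; "qd": joint speeds; "joint_torque": joint torques, N m; "position": TCP position; "tool_rot": TCP orientation; "contact_force": force on the tool from outside, world axes, zero at the start; "ft_torque": the same for the moment, N m; "width": finger opening in m; "gripper_force": force on a finger pad.
Only numpy, scipy, OpenCV 4.12 (cv2) and the standard library are available. Lean on these libraries where they do the work, as an engineer would, in place of code of your own. Each camera call takes 0.05 s, during which the arm holds its last target. There are 200 camera calls.

## Working session

There is one attempt and no reset: what is moved stays moved. The work goes in short steps, Python scripts to look and compute and a tool call to move; the robot and the scene stay as the last step left them, time stands still between calls to the robot, and variables do not carry over. Pictures are saved under pics/ and viewed, at most 10 in all, crops included, and the job is handed in when it is done.

Besides the shell and the picture viewer there is one more tool, called after "Emit:" in YAML: its name, and indented under it one key for each argument. move_arm: Moves the arm, as the interface text tells. Its arguments: {"type":"object","properties":{"series":{"type":"array","items":{"type":"array","items":{"type":"number"}}},"newtons":{"type":"number"}},"required":["series"]}

```bash
ls; mkdir -p pics
python3 - <<'E'
from plant import r
import cv2, numpy as np
print(r.get_state(), r.grasp_offset)
for n in("scene","top"):
    im=r.snapshot(n); cv2.imwrite(f"pics/{n}0.png",im)
    c=r.camera_info(n); print(n,c)
E
```

```text
pics
{'clock': 0.0, 'joint_positions': array([ 1.14581019,  0.41188609, -0.01272063,  1.59700887,  0.00563841,
        1.13428556, -0.08222969]), 'qd': array([ 1.83285898e-03,  8.82378422e-05, -1.37261637e-03,  2.06856656e-04,
        2.88208559e-04,  5.44843368e-05,  1.15910375e-03]), 'joint_torque': array([ 9.38061676e-04, -5.87951374e+01,  6.42078761e-01, -2.91069049e+01,
       -5.37599763e-02,  1.83645857e-02,  1.33380936e-04]), 'position': array([ 0.21807632, -0.58520354,  0.22183204]), 'tool_rot': array([-3.09025814e+00, -5.57234250e-01,  6.48540082e-04]), 'contact_force': array([ 0.1263123 , -0.55462133,  0.37147032]), 'ft_torque': array([-0.01878017, -0.02260868,  0.00314438]), 'gripper_force': 0.0, 'width': 0.0881381566369718} 0.0187
scene {'fx': 410.8938989680667, 'fy': 410.8938989680667, 'cx': 314.2036282130307, 'cy': 205.156951821788, 'extrinsics': array([[-7.15380027e-01, -4.40603681e-01,  5.42309702e-01,
         1.22450929e+00],
       [ 6.98735043e-01, -4.52064716e-01,  5.54442813e-01,
         7.56350251e-01],
       [ 8.69536572e-04,  7.75568107e-01,  6.31263301e-01,
         9.50028768e-01],
       [ 0.00000000e+00,  0.00000000e+00,  0.00000000e+00,
         1.00000000e+00]])}
top {'fx': 393.343360158481, 'fy': 393.343360158481, 'cx': 322.61371953434394, 'cy': 191.4469320917108, 'extrinsics': array([[ 0.00674929,  0.99103381, -0.13344073,  0.39478182],
       [-0.99990195,  0.00832573,  0.0112593 ,  0.0230142 ],
       [ 0.01226934,  0.13335165,  0.99099284,  1.0726425 ],
       [ 0.        ,  0.        ,  0.        ,  1.        ]])}
```

View pics/scene0.png

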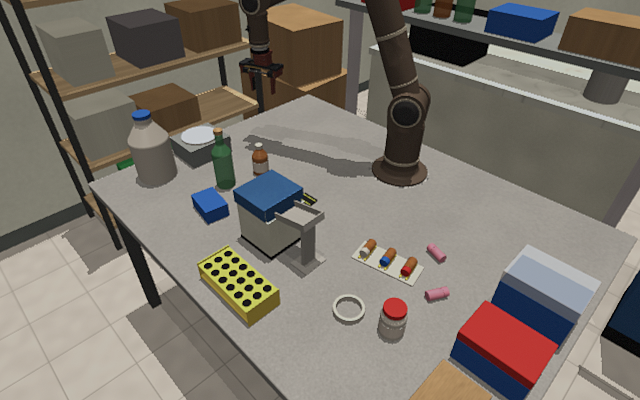

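View pics/top0.png

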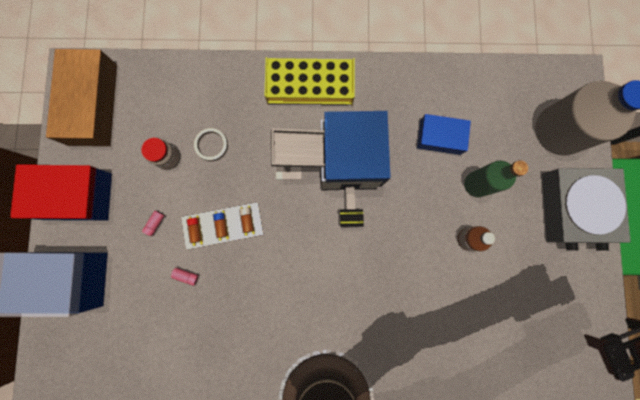

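The scene view shows the bin (lid ~(268,195)), chute (~(300,215)) and cradle (red vial ~(408,267)). In the top view the red vial is at ~(194,231), the lid at ~(356,146), the chute at ~(298,147) and the pedal at ~(350,217). Pink lookalikes lie beside the cradle.

```bash
cat > h.py <<'E'
import cv2, numpy as np
from plant import r
def ray(c,u,v):
    E=c["extrinsics"]; d=np.array([(u-c["cx"])/c["fx"],-(v-c["cy"])/c["fy"],-1.0])
    return E[:3,3],E[:3,:3]@d
def onplane(c,u,v,z):
    o,d=ray(c,u,v); return o+d*(z-o[2])/d[2]
def tri(*obs):  # obs: (cam,u,v); least squares point, and residual
    A=np.zeros((3,3));b=np.zeros(3);R=[]
    for c,u,v in obs:
        o,d=ray(c,u,v); d=d/np.linalg.norm(d); P=np.eye(3)-np.outer(d,d); A+=P;b+=P@o; R.append((P,o))
    x=np.linalg.solve(A,b); return x,[round(float(np.linalg.norm(P@(x-o))),4) for P,o in R]
def proj(c,p):
    E=c["extrinsics"]; q=E[:3,:3].T@(np.asarray(p)-E[:3,3]); return c["cx"]+c["fx"]*q[0]/-q[2], c["cy"]+c["fy"]*-q[1]/-q[2]
def blobs(im,lo,hi,roi,amin=8):
    x0,y0,x1,y1=roi; hsv=cv2.cvtColor(im,cv2.COLOR_BGR2HSV)
    m=cv2.inRange(hsv,lo,hi) if lo[0]<=hi[0] else cv2.inRange(hsv,(0,)+lo[1:],hi)|cv2.inRange(hsv,lo,(180,)+hi[1:])
    k=np.zeros_like(m); k[y0:y1,x0:x1]=m[y0:y1,x0:x1]
    n,l,s,c=cv2.connectedComponentsWithStats(k)
    return [(c[i].round(1),s[i].tolist(),l==i) for i in range(1,n) if s[i,4]>=amin]
E
python3 - <<'E'
from h import *
np.set_printoptions(precision=4,suppress=True)
S=cv2.imread("pics/scene0.png");T=cv2.imread("pics/top0.png")
cs,ct=r.camera_info("scene"),r.camera_info("top")
for nm,im,roi,cr in(("top",T,(260,100,400,235),(175,195,270,255)),("scene",S,(225,165,345,285),(345,230,430,290))):
    c=ct if nm=="top" else cs
    print(nm,"lid",[(b[0],b[1],cv2.minAreaRect(np.argwhere(b[2])[:,::-1].astype(np.float32))) for b in blobs(im,(95,100,50),(125,255,255),roi,200)])
    print("red",[(b[0],b[1]) for b in blobs(im,(172,150,80),(3,255,255),cr)])
    print("amber",[(b[0],b[1]) for b in blobs(im,(5,120,50),(17,255,255),cr)])
    print("ped yellow",[(b[0],b[1]) for b in blobs(im,(22,120,60),(38,255,255),(295,185,375,235),3)])
a=cv2.resize(T[95:240,170:400],None,fx=3.4,fy=3.4,interpolation=cv2.INTER_CUBIC)[:500]
cv2.imwrite("pics/topc.png",a)
cv2.imwrite("pics/scenec.png",cv2.resize(S[160:290,225:430],None,fx=3.9,fy=3.9,interpolation=cv2.INTER_CUBIC))
E
```

```text
top lid [(array([356.3, 145.6]), [324, 111, 66, 70, 4322], ((356.3499755859375, 145.45001220703125), (68.17605590820312, 64.49604034423828), 88.78113555908203))]
red [(array([192. , 221.2]), [187, 218, 11, 8, 56])]
amber [(array([246.8, 222.9]), [241, 214, 13, 19, 168]), (array([194.4, 232.2]), [188, 218, 14, 25, 207]), (array([220.7, 227.9]), [215, 219, 13, 19, 178])]
ped yellow [(array([350.3, 212.8]), [340, 211, 23, 4, 67]), (array([351.5, 222. ]), [340, 220, 23, 4, 68])]
scene lid [(array([267.6, 194.4]), [233, 170, 70, 52, 2078], ((268.9334411621094, 194.07940673828125), (45.268917083740234, 62.69515609741211), 58.392494201660156))]
red [(array([405.7, 270.5]), [401, 266, 10, 10, 68])]
amber [(array([370.2, 244.1]), [364, 239, 12, 13, 84]), (array([390.3, 253. ]), [384, 248, 12, 13, 90]), (array([410.8, 263.5]), [404, 257, 13, 20, 109])]
ped yellow [(array([309.4, 197.3]), [303, 194, 13, 8, 31]), (array([307.2, 202.6]), [305, 201, 6, 4, 13])]
```

View pics/topc.png

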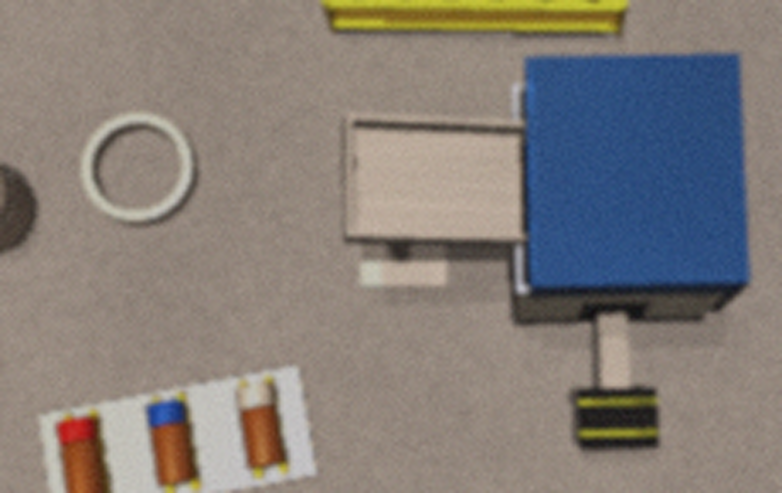

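View pics/scenec.png

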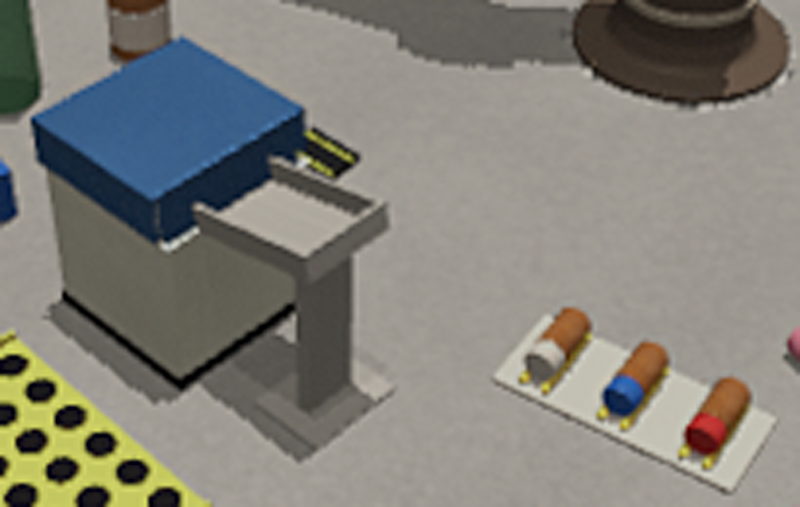

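Run:
```python
from h import *
np.set_printoptions(precision=4,suppress=True)
cs,ct=r.camera_info("scene"),r.camera_info("top")
t=lambda x,y:(ct,x/3.4+170,y/3.4+95); s=lambda x,y:(cs,x/3.9+225,y/3.9+160)
# order: (+x,+y),(+x,-y),(-x,-y),(-x,+y)
L=[tri(t(526,57),s(158,200)),tri(t(740,55),s(33,122)),tri(t(748,283),s(180,38)),tri(t(530,287),s(303,113))]
for p in L: print("lid",p)
P=np.array([p[0] for p in L]); print("mean",P.mean(0), "sizes",[np.linalg.norm(P[i]-P[i-1]) for i in range(4)])
for i in(0,1,2,3):
    d=P[(i+1)%4]-P[i]; print("ang",np.degrees(np.arctan2(d[1],d[0])))
PT=np.array([onplane(*a,.197) for a in(t(526,57),t(740,55),t(748,283),t(530,287))]);print(PT,PT.mean(0))
PS=np.array([onplane(*a,.197) for a in(s(158,200),s(33,122),s(180,38),s(303,113))]);print(PS,PS.mean(0))
print("chute rim far -x",tri(t(345,242),s(388,205)),"far +x",tri(t(346,115),s(307,262)))
print("pedal 2 yellow top z.05",onplane(ct,350.3,212.8,.05),onplane(ct,351.5,222,.05))
print("pedal far stripe", tri((ct,351.5,222.),(cs,309.4,197.3)))
print("pad corners", tri(t(575,445),s(358,157)), tri(t(657,443),s(308,127)))
print("red cap",tri((ct,192,221.2),(cs,405.7,270.5)))
for a,b in(((246.8,222.9),(370.2,244.1)),((220.7,227.9),(390.3,253)),((194.4,232.2),(410.8,263.5))):
    print("amber",tri((ct,*a),(cs,*b)),onplane(ct,*a,.03))
# cradle corners
Th=[(40,415),(297,366),(316,473)];Sc=[(730,491),(495,378),(546,316),(776,420)]
print("cradle",[onplane(*t(*a),.006) for a in Th],[onplane(*s(*a),.006) for a in Sc], np.mean([onplane(*s(*a),.006) for a in Sc],0))
```

```text
lid (array([0.6965, 0.0121, 0.1947]), [0.0037, 0.0037])
lid (array([ 0.702 , -0.1355,  0.1892]), [0.0029, 0.0029])
lid (array([ 0.5451, -0.1402,  0.1909]), [0.0001, 0.0001])
lid (array([0.5411, 0.0061, 0.1889]), [0.0005, 0.0005])
mean [ 0.6212 -0.0644  0.1909] sizes [np.float64(0.1555791029096316), np.float64(0.14780197612886695), np.float64(0.15698232629233314), np.float64(0.14631831175711216)]
ang -87.87535743821866
ang -178.303257434048
ang 91.53886127887445
ang 2.2100696713311416
[[ 0.6984  0.0095  0.197 ]
 [ 0.7014 -0.1362  0.197 ]
 [ 0.5441 -0.1391  0.197 ]
 [ 0.5401  0.0059  0.197 ]] [ 0.621 -0.065  0.197]
[[ 0.6963  0.0179  0.197 ]
 [ 0.7062 -0.1233  0.197 ]
 [ 0.5504 -0.1329  0.197 ]
 [ 0.5481  0.0145  0.197 ]] [ 0.6253 -0.0559  0.197 ]
chute rim far -x (array([0.5713, 0.1306, 0.1867]), [0.0002, 0.0002]) far +x (array([0.6581, 0.1332, 0.187 ]), [0.002, 0.002])
pedal 2 yellow top z.05 [ 0.4769 -0.0612  0.05  ] [ 0.453  -0.0642  0.05  ]
pedal far stripe (array([ 0.4507, -0.0612,  0.0694]), [0.0018, 0.0018])
pad corners (array([ 0.4419, -0.0311,  0.0682]), [0.0, 0.0]) (array([ 0.444 , -0.0928,  0.0689]), [0.0004, 0.0004])
red cap (array([0.4529, 0.3563, 0.0278]), [0.0006, 0.0006])
amber (array([0.4479, 0.2124, 0.0326]), [0.0027, 0.0027]) [0.4497 0.2108 0.03  ]
amber (array([0.434 , 0.2807, 0.0326]), [0.0031, 0.0031]) [0.4361 0.2789 0.03  ]
amber (array([0.4225, 0.3498, 0.0299]), [0.0029, 0.0029]) [0.4243 0.3473 0.03  ]
cradle [array([0.4654, 0.3908, 0.006 ]), array([0.5062, 0.1882, 0.006 ]), array([0.4212, 0.1708, 0.006 ])] [array([0.4698, 0.3961, 0.006 ]), array([0.509 , 0.1951, 0.006 ]), array([0.4244, 0.1774, 0.006 ]), array([0.3847, 0.3796, 0.006 ])] [0.447 0.287 0.006]
```

The manual's scale: shifts go in shares of 0.6 m and turns go in shares of 2 pi rad. Converting my numbers, 0.455 m is 0.7583, 0.36 m is 0.6, -0.05 rad is -0.008.

Emit:
move_arm:
  series:
    - [1,0.0333,0.0667,0.0333,0,0,0]
    - [1,0.0667,0.1333,0.0667,0,0,0]
    - [1,0.1,0.2167,0.1,0,0,-0.008]
    - [1,0.1333,0.2833,0.1333,0,0,-0.0159]
    - [1,0.1667,0.3667,0.15,0,0,-0.0239]
    - [1,0.2,0.4333,0.15,0,0,-0.0239]
    - [1,0.2167,0.5167,0.15,0,0,-0.0239]
    - [1,0.2333,0.6,0.15,0,0,-0.0239]
    - [1,0.25,0.6833,0.15,0,0,-0.0239]
    - [1,0.2583,0.7583,0.15,0,0,-0.0239]
  newtons: 10

```text
clock: 1.1
position: [0.3728, -0.1321, 0.3126]
tool_rot: [3.124, 0.324, 0.0]
contact_force: [0.5, 0.5, -0.5]
width: 0.0877
gripper_force: 0.0
```

Run:
```python
from h import *
s=r.get_state();c=r.camera_info("wrist");print(s["clock"],s["position"],s["tool_rot"],s["joint_positions"].round(2));print(c)
from scipy.spatial.transform import Rotation as R
M=np.eye(4);M[:3,:3]=R.from_rotvec(s["tool_rot"]).as_matrix();M[:3,3]=s["position"];print((np.linalg.inv(M)@c["extrinsics"]).round(3))
```

```text
1.1 [ 0.37282961 -0.13213232  0.31256426] [3.12448710e+00 3.24423023e-01 1.30379337e-04] [ 0.61 -0.05 -0.37  1.94 -0.02  1.24 -1.12]
{'fx': 313.87049870991075, 'fy': 313.87049870991075, 'cx': 317.0631144668125, 'cy': 204.9680100823665, 'extrinsics': array([[ 2.05827498e-01,  9.33068329e-01,  2.94989042e-01,
         4.55253536e-01],
       [-9.78588135e-01,  1.96422494e-01,  6.15098777e-02,
        -1.15336144e-01],
       [-5.49564486e-04, -3.01333201e-01,  9.53518746e-01,
         4.74437964e-01],
       [ 0.00000000e+00,  0.00000000e+00,  0.00000000e+00,
         1.00000000e+00]])}
[[ 0.     0.954  0.301  0.084]
 [ 1.    -0.001  0.001  0.001]
 [ 0.001  0.301 -0.954 -0.162]
 [ 0.     0.     0.     1.   ]]
```

In the tool's units: 0.44 m is 0.7333, 0.42 m is 0.7.

Emit:
move_arm:
  series:
    - [1,0,0.075,0,0,0,0]
    - [1,0,0.15,0,0,0,0]
    - [1,0.0167,0.2333,0,0,0,0]
    - [1,0.0167,0.3167,0,0,0,0]
    - [1,0.0333,0.4,0,0,0,0]
    - [1,0.05,0.4833,-0.0167,0,0,0]
    - [0.5,0.0583,0.5583,-0.05,0,0,0]
    - [0.2,0.0667,0.6333,-0.0833,0,0,0]
    - [0.2,0.075,0.7,-0.1167,0,0,0]
    - [0.2,0.0833,0.7333,-0.1333,0,0,0]

```text
clock: 2.1
position: [0.4213, 0.3091, 0.2305]
tool_rot: [-3.123, -0.33, 0.005]
contact_force: [0.7, -0.1, -0.7]
width: 0.0592
gripper_force: 0.0
```

```bash
cat > w.py <<'E'
import sys
from h import *
s=r.get_state();c=r.camera_info("wrist");im=r.snapshot("wrist")
n=sys.argv[1];cv2.imwrite(f"pics/{n}.png",im);np.savez(f"pics/{n}.npz",**c)
print(s["clock"],s["position"],s["tool_rot"],s["width"],s["joint_positions"].round(2))
E
python3 w.py w1
```

```text
2.1 [0.42125721 0.30909472 0.23051835] [-3.12324887 -0.32974927  0.00465276] 0.059190969657910986 [-0.05  0.34 -0.84  1.79  0.28  1.13 -2.34]
```

View pics/w1.png

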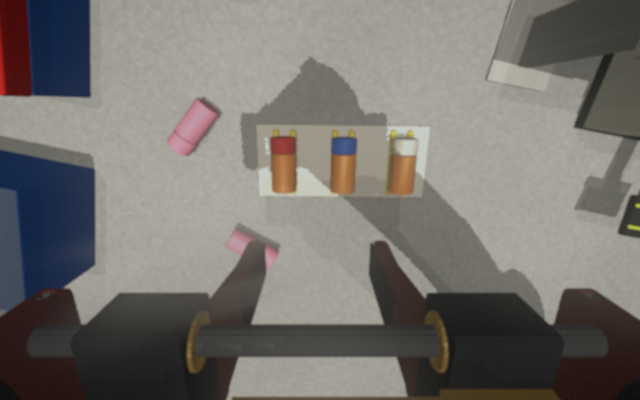

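The wrist view shows the red-capped vial at ~(284,164), upright in the picture, so the tool yaw matches; blue is at (344,165) and white at (403,165). I'll take a second, lower wrist view next.

In the tool's units: -0.08 m is -0.1333, -0.05 m is -0.0833.

Emit:
move_arm:
  series:
    - [0.2,0,0.0167,-0.0167,0,0,0]
    - [0.2,0,0.0333,-0.05,0,0,0]
    - [0.2,0,0.05,-0.0833,0,0,0]
    - [0.2,0,0.05,-0.1167,0,0,0]
    - [0.2,0,0.05,-0.1333,0,0,0]
    - [0.2,0,0.05,-0.1333,0,0,0]
    - [0.2,0,0.05,-0.1333,0,0,0]
    - [0.2,0,0.05,-0.1333,0,0,0]
    - [0.2,0,0.05,-0.1333,0,0,0]
    - [0.2,0,0.05,-0.1333,0,0,0]

```text
clock: 3.15
position: [0.4232, 0.3359, 0.1533]
tool_rot: [-3.125, -0.324, -0.002]
contact_force: [0.6, 1.0, -0.4]
width: 0.0529
gripper_force: 0.0
```

```bash
python3 w.py w2
python3 - <<'E'
from h import *
np.set_printoptions(precision=4,suppress=True)
C=[dict(np.load(f"pics/w{i}.npz")) for i in(1,2)]
obs=[]
for i in(1,2):
    im=cv2.imread(f"pics/w{i}.png")
    roi=(262,130,305,197) if i==1 else (200,60,420,260)
    red=blobs(im,(173,140,50),(3,255,255),roi,20); am=blobs(im,(6,120,50),(17,255,255),roi,60)
    print(i,[(b[0],b[1]) for b in red],[(b[0],b[1]) for b in am])
E
```

```text
3.15 [0.42318576 0.33585086 0.1532723 ] [-3.12459770e+00 -3.23711003e-01 -1.63111311e-03] 0.05287239423393316 [-0.15  0.46 -0.79  1.84  0.38  1.   -2.47]
1 [(array([282.5, 145. ]), [272, 138, 22, 15, 323])] [(array([283.3, 171.9]), [272, 152, 23, 40, 851])]
2 [(array([301.8, 164.2]), [288, 155, 29, 20, 541])] [(array([301.7, 193.5]), [288, 173, 29, 47, 1093]), (array([375.7, 198.9]), [361, 175, 31, 49, 1295])]
```

View pics/w2.png

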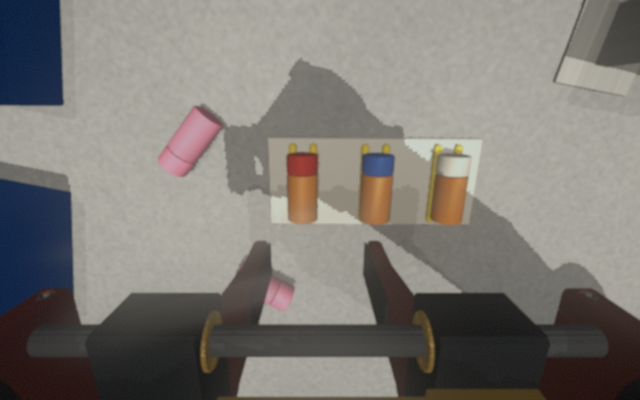

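The closer view shows the red vial at cols 288–317, rows 153–222. Its axis is parallel to the image columns, and it is well clear of the fingers.

Run:
```python
from h import *
np.set_printoptions(precision=4,suppress=True)
C=[dict(np.load(f"pics/w{i}.npz")) for i in(1,2)]
print("boundary",tri((C[0],283.5,153),(C[1],302.5,174.2)))
print("top end",tri((C[0],283.5,136.5),(C[1],302.5,152.5)),"bottom",tri((C[0],283.5,192.5),(C[1],302.5,222)))
for c,u,a,b in((C[0],283.5,136.5,192.5),(C[1],302.5,152.5,222)):
    for z in(.026,.035): print(z,onplane(c,u,a,z),onplane(c,u,b,z),(onplane(c,u,a,z)+onplane(c,u,b,z))/2)
    print(proj(c,(.434,.353,.026)))
    print("blue",)
s=r.get_state();from scipy.spatial.transform import Rotation as R;print(R.from_rotvec(s["tool_rot"]).as_matrix(),s["position"])
```

```text
boundary (array([0.4442, 0.3535, 0.0304]), [0.0002, 0.0002])
top end (array([0.4612, 0.3578, 0.016 ]), [0.0003, 0.0003]) bottom (array([0.3992, 0.3448, 0.0343]), [0.0001, 0.0001])
0.026 [0.4621 0.3571 0.026 ] [0.3967 0.3453 0.026 ] [0.4294 0.3512 0.026 ]
0.035 [0.4632 0.3563 0.035 ] [0.3993 0.3448 0.035 ] [0.4313 0.3506 0.035 ]
(np.float64(282.67105698977286), np.float64(161.15776190052944))
blue
0.026 [0.4629 0.3575 0.026 ] [0.3961 0.3445 0.026 ] [0.4295 0.351  0.026 ]
0.035 [0.4642 0.3574 0.035 ] [0.3995 0.3447 0.035 ] [0.4319 0.3511 0.035 ]
(np.float64(301.3419506263449), np.float64(183.53851583041333))
blue
[[ 0.9787  0.2051  0.0007]
 [ 0.2051 -0.9787  0.0003]
 [ 0.0008 -0.0001 -1.    ]] [0.4231 0.3359 0.1531]
```

In the tool's units: -0.138 m is -0.23, -0.03 m is -0.05.

Emit:
move_arm:
  series:
    - [0.2,0.0067,0.0133,-0.05,0,0,0]
    - [0.2,0.0117,0.025,-0.1,0,0,0]
    - [0.2,0.0117,0.025,-0.15,0,0,0]
    - [0.2,0.0117,0.025,-0.1833,0,0,0]
    - [0.2,0.0117,0.025,-0.2,0,0,0]
    - [0.2,0.0117,0.025,-0.2167,0,0,0]
    - [0.2,0.0117,0.025,-0.23,0,0,0]
    - [0.2,0.0117,0.025,-0.23,0,0,0]
    - [0.2,0.0117,0.025,-0.23,0,0,0]
    - [0.2,0.0117,0.025,-0.23,0,0,0]

```text
clock: 4.2
position: [0.4303, 0.3511, 0.0154]
tool_rot: [-3.124, -0.324, -0.002]
contact_force: [-0.0, 0.5, 0.8]
width: 0.0525
gripper_force: 0.0
```

Emit:
move_arm:
  series:
    - [0,0,0,0,0,0,0]
    - [-0.3,0,0,0,0,0,0]
    - [-0.5,0,0,0,0,0,0]
    - [-0.7,0,0,0,0,0,0]
    - [-1,0,0,0,0,0,0]
    - [-1,0,0,0,0,0,0]
    - [-1,0,0,0,0,0,0]
    - [-1,0,0,0.0167,0,0,0]
    - [-1,0,0,0.0667,0,0,0]
    - [-1,0,0,0.1333,0,0,0]
  newtons: 10

```text
clock: 5.2
position: [0.4287, 0.3488, 0.0942]
tool_rot: [3.121, 0.324, -0.006]
contact_force: [0.7, 1.0, -0.1]
width: 0.0299
gripper_force: 10.0
```

In the tool's units: -0.26 m is -0.4333, 0.18 m is 0.3, -0.17 rad is -0.0271.

Emit:
move_arm:
  series:
    - [-1,0,0,0.0667,0,0,0]
    - [-1,0,0,0.1417,0,0,0]
    - [-1,0,-0.0333,0.2083,0,0,-0.0048]
    - [-1,0.0333,-0.0833,0.2667,0,0,-0.0095]
    - [-1,0.0667,-0.15,0.3,0,0,-0.0159]
    - [-1,0.1,-0.2167,0.3333,0,0,-0.0223]
    - [-1,0.15,-0.2833,0.35,0,0,-0.0271]
    - [-1,0.1667,-0.35,0.3667,0,0,-0.0271]
    - [-1,0.1833,-0.4,0.3667,0,0,-0.0271]
    - [-1,0.2,-0.4333,0.3667,0,0,-0.0271]

```text
clock: 6.2
position: [0.5498, 0.0869, 0.3151]
tool_rot: [3.139, 0.052, -0.001]
contact_force: [-0.8, 0.4, -0.7]
width: 0.0297
gripper_force: 10.0
```

```bash
python3 w.py w3
```

```text
6.2 [0.54977881 0.0869319  0.31507293] [ 3.13922210e+00  5.21979804e-02 -1.30855015e-03] 0.02966623142993163 [ 0.32  0.31 -0.72  1.59  0.21  1.32 -1.97]
```

View pics/w3.png

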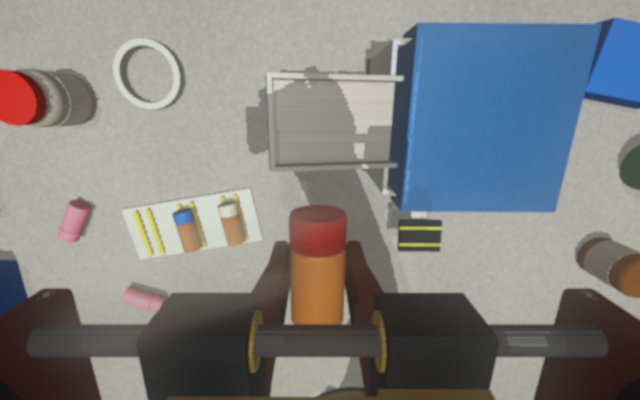

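The view shows the chute at cols 266–400, rows 72–168, the skirt edge at col ~400–415 and the pedal at ~(420,236). The vial is held centred at col 318, cap away from the robot. One more view for parallax, then zoom on both.

Emit:
move_arm:
  series:
    - [-1,0,0.0333,0.0167,0,0,0]
    - [-1,0,0.0667,0.0333,0,0,0]
    - [-1,0,0.1,0.05,0,0,0]
    - [-1,0,0.1167,0.0667,0,0,0]
    - [-1,0,0.1333,0.0667,0,0,0]
    - [-1,0,0.1333,0.0667,0,0,0]
    - [-1,0,0.1333,0.0667,0,0,0]
    - [-1,0,0.1333,0.0667,0,0,0]
    - [-1,0,0.1333,0.0667,0,0,0]
    - [-1,0,0.1333,0.0667,0,0,0]

```text
clock: 7.25
position: [0.5499, 0.1702, 0.3544]
tool_rot: [3.141, 0.057, -0.001]
contact_force: [0.2, -0.0, -1.5]
width: 0.0296
gripper_force: 10.0
```

```bash
python3 w.py w4
python3 - <<'E'
from h import *
c=dict(np.load("pics/w4.npz"));
a,b=proj(c,(.614,.07,.17)),proj(c,(.46,-.063,.065));print(a,b)
A=cv2.imread("pics/w3.png")[55:260,250:455]
B=cv2.imread("pics/w4.png"); x0=int(a[0])-75;y0=int(a[1])-65;print(x0,y0);x0=min(max(x0,0),435);y0=max(y0,0);print(x0,y0)
B=B[y0:y0+205,x0:x0+205]
f=lambda i:cv2.resize(i,(398,398),interpolation=cv2.INTER_CUBIC)
m=np.hstack([f(A[:130]) if 0 else cv2.resize(A[:135],(400,263*1),interpolation=cv2.INTER_CUBIC),]) if 0 else None
g=lambda i:cv2.resize(i,None,fx=2.9,fy=2.9,interpolation=cv2.INTER_CUBIC)
A1=cv2.imread("pics/w3.png")[60:180,255:420+35];B1=cv2.imread("pics/w4.png")[y0:y0+120,x0:x0+200]
p=lambda i:cv2.resize(i,(800,480),interpolation=cv2.INTER_CUBIC)
out=np.vstack([cv2.resize(A1,(500,300),interpolation=cv2.INTER_CUBIC),cv2.resize(B1,(500,300),interpolation=cv2.INTER_CUBIC)])
cv2.imwrite("pics/m.png",out)
E
```

```text
7.25 [0.54988367 0.17018033 0.35443139] [ 3.14073666e+00  5.65172554e-02 -5.60747010e-04] 0.0296058803001309 [ 0.18  0.33 -0.75  1.48  0.23  1.42 -2.12]
(np.float64(412.18648186234805), np.float64(128.8977365557179)) (np.float64(465.5724861393048), np.float64(229.48679551662588))
337 63
337 63
```

View pics/m.png

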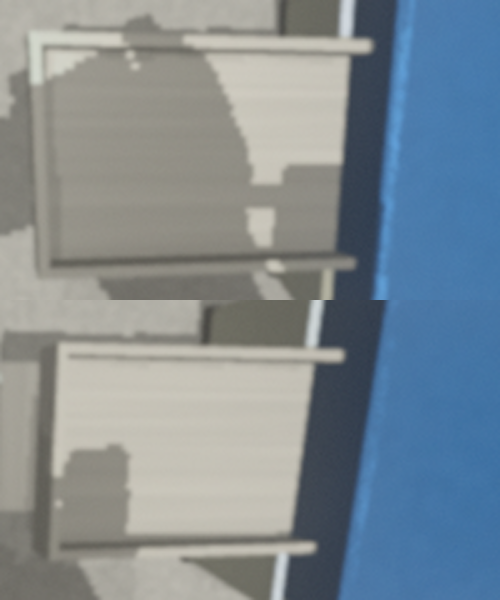

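The zoom shows the trough cleanly in both wrist views: rim outer corners, wall ends and the floor edge at the skirt.

Run:
```python
from h import *
np.set_printoptions(precision=4,suppress=True)
C=[dict(np.load(f"pics/w{i}.npz")) for i in(3,4)]
f=lambda a,b:tri((C[0],255+a[0]/2.5,60+a[1]/2.5),(C[1],337+b[0]/2.5,63+(b[1]-300)/2.5))
P={}
for k,a,b in(("rim far +x",(28,31),(57,342)),("rim far -x",(39,277),(50,557)),("wall end +x",(373,39),(344,350)),("wall end -x",(355,270),(316,554)),("floor skirt +x",(349,53),(315,362)),("floor skirt -x",(337,255),(293,535)),("hood top edge A",(398,0),(386,300+0)),):
    P[k]=f(a,b);print(k,P[k])
ax=P["rim far +x"][0]-P["rim far -x"][0];print("yaw",np.arctan2(ax[1],ax[0]),np.linalg.norm(ax))
for s in("+x","-x"):
    d=P["wall end "+s][0]-P["rim far "+s][0];print("slope",d,np.arctan2(d[2],-d[1]),np.arctan2(d[0],-d[1]))
im=cv2.imread("pics/w3.png");c=C[0]
print("vial held w3",[(b[0],b[1]) for b in blobs(im,(173,140,50),(3,255,255),(280,195,360,300),100)],proj(c,(.5498,.0869,.326)))
for i,rois in((3,(390,205,450,260)),(4,(430,180,520,260))):
    print("ped",[(b[0],b[1]) for b in blobs(cv2.imread(f"pics/w{i}.png"),(22,120,50),(38,255,255),rois,10)])
```

```text
rim far +x (array([0.6591, 0.1328, 0.1925]), [0.0001, 0.0001])
rim far -x (array([0.5763, 0.1297, 0.1955]), [0.0002, 0.0002])
wall end +x (array([0.6625, 0.0107, 0.168 ]), [0.0002, 0.0002])
wall end -x (array([0.5778, 0.0085, 0.1706]), [0.0001, 0.0001])
floor skirt +x (array([0.6585, 0.0156, 0.1536]), [0.0002, 0.0002])
floor skirt -x (array([0.5821, 0.0124, 0.1537]), [0.0012, 0.0012])
hood top edge A (array([0.6755, 0.0103, 0.1936]), [0.0029, 0.0029])
yaw 0.038183626802933204 0.0829824772404587
slope [ 0.0034 -0.1222 -0.0245] -0.19800363429009715 0.027923633260284398
slope [ 0.0015 -0.1212 -0.0249] -0.20276082427126862 0.012348511872580863
vial held w3 [(array([322.8, 239.5]), [294, 222, 51, 34, 1223])] (np.float64(316.62139131535366), np.float64(269.414782633655))
ped [(array([419.8, 228. ]), [400, 226, 41, 4, 124]), (array([419.1, 244.3]), [399, 243, 41, 4, 143])]
ped [(array([465.4, 220.2]), [448, 219, 38, 4, 111]), (array([465., 236.]), [446, 235, 39, 3, 113])]
```

In the tool's units: -0.17 m is -0.2833, -0.099 m is -0.165, 0.17 rad is 0.0271.

Emit:
move_arm:
  series:
    - [-1,0.0167,-0.0167,-0.0167,0.0048,0,0]
    - [-1,0.0333,-0.05,-0.0333,0.0111,0,0]
    - [-1,0.0667,-0.0833,-0.0667,0.0191,0,0]
    - [-1,0.0917,-0.1167,-0.1,0.0271,0,0]
    - [-1,0.115,-0.15,-0.15,0.0318,0.001,0]
    - [-1,0.115,-0.165,-0.2,0.0318,0.001,0]
    - [-1,0.115,-0.165,-0.2333,0.0318,0.001,0]
    - [-1,0.115,-0.165,-0.2667,0.0318,0.001,0]
    - [-1,0.115,-0.165,-0.2833,0.0318,0.001,0]
    - [-1,0.115,-0.165,-0.2833,0.0318,0.001,0]

```text
clock: 8.3
position: [0.6181, 0.0715, 0.1834]
tool_rot: [-2.941, -0.054, 0.007]
contact_force: [0.7, -0.3, -0.2]
width: 0.0297
gripper_force: 10.0
```

```bash
python3 w.py w5
python3 - <<'E'
from h import *
c=dict(np.load("pics/w3.npz"))
for e in(.5818,.5178):
    print([np.round(proj(c,(e,.0869,.326+d)),1) for d in(-.015,0,.015)],"seen rows 205 / 325")
C=[dict(np.load(f"pics/w{i}.npz")) for i in(3,4)]
print(tri((C[0],419.8,228),(C[1],465.4,220.2)),tri((C[0],419.1,244.3),(C[1],465,236)))
s=r.get_state();print(s["position"],s["contact_force"])
E
```

```text
8.3 [0.61813448 0.07152021 0.18336243] [-2.94104918 -0.05378092  0.0069208 ] 0.029742493247424864 [ 0.41  0.55 -0.71  1.62  0.17  1.06 -1.83]
[array([318.5, 204.5]), array([318.7, 213.4]), array([318.9, 224. ])] seen rows 205 / 325
[array([314.9, 303.6]), array([314.8, 319.4]), array([314.6, 338. ])] seen rows 205 / 325
(array([ 0.47303049, -0.06261583,  0.06035132]), [0.0005, 0.0005]) (array([ 0.45067824, -0.06218383,  0.06846892]), [0.0001, 0.0001])
[0.61876881 0.0718551  0.18461986] [-0.54898931  0.17034568  0.07184315]
```

View pics/w5.png

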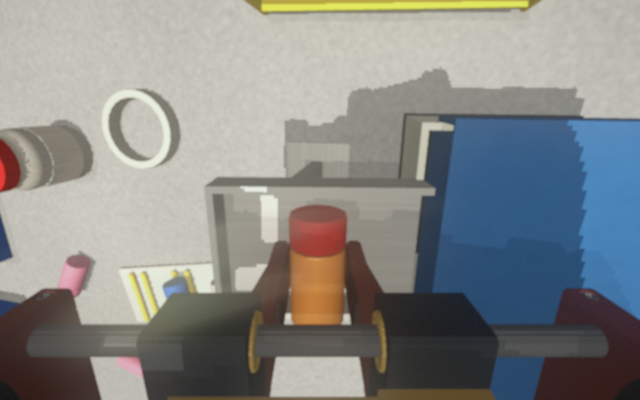

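The cap end is at row ~205, just inside the far wall (inner edge row ~193). The vial is over the middle of the trough and nearly parallel to its x, so I can lower.

In the tool's units: -0.014 m is -0.0233, -0.013 m is -0.0217.

Emit:
move_arm:
  series:
    - [-1,0,0,-0.005,0,0,0]
    - [-1,0,0,-0.01,0,0,0]
    - [-1,0,0,-0.015,0,0,0]
    - [-1,0,0,-0.0183,0,0,0]
    - [-1,0,0,-0.02,0,0,0]
    - [-1,0,0,-0.0217,0,0,0]
    - [-1,0,0,-0.0233,0,0,0]
    - [-1,0,0,-0.0233,0,0,0]
    - [-1,0,0,-0.0233,0,0,0]
    - [-1,0,0,-0.0233,0,0,0]

```text
clock: 9.35
position: [0.6189, 0.0718, 0.1707]
tool_rot: [-2.941, -0.054, 0.003]
contact_force: [0.6, 0.2, -1.2]
width: 0.0297
gripper_force: 10.0
```

Emit:
move_arm:
  series:
    - [-1,0,0,0,0,0,0]
    - [-1,0,0,-0.0017,0,0,0]
    - [-1,0,0,-0.0017,0,0,0]
    - [-1,0,0,-0.0033,0,0,0]
    - [-1,0,0,-0.0033,0,0,0]
    - [-1,0,0,-0.0033,0,0,0]
    - [-1,0,0,-0.0033,0,0,0]
    - [-1,0,0,-0.0033,0,0,0]
    - [-1,0,0,-0.0033,0,0,0]
    - [-1,0,0,-0.0033,0,0,0]

```text
clock: 10.35
position: [0.6188, 0.0718, 0.1686]
tool_rot: [-2.941, -0.054, 0.003]
contact_force: [-0.2, 0.6, -0.8]
width: 0.0298
gripper_force: 10.0
```

In the tool's units: -0.0015 m is -0.0025.

Emit:
move_arm:
  series:
    - [-1,0,0,-0.0025,0,0,0]
    - [-1,0,0,-0.0025,0,0,0]
    - [-1,0,0,-0.0025,0,0,0]
    - [-0.2,0,0,-0.0025,0,0,0]
    - [-0.1,0,0,-0.0025,0,0,0]
    - [0,0,0,-0.0025,0,0,0]
    - [0.1,0,0,-0.0025,0,0,0]
    - [0.2,0,0,-0.0025,0,0,0]
    - [0.2,0,0,-0.0025,0,0,0]
    - [0.2,0,0,-0.0025,0,0,0]

```text
clock: 11.35
position: [0.6189, 0.0718, 0.1672]
tool_rot: [-2.941, -0.054, 0.003]
contact_force: [0.4, 0.4, -0.4]
width: 0.0524
gripper_force: 0.0
```

In the tool's units: 0.1 m is 0.1667, -0.003 m is -0.005.

Emit:
move_arm:
  series:
    - [0.2,0,0,0.005,0,0,0]
    - [0.2,0,-0.0017,0.0117,0,0,0]
    - [0.2,0,-0.0033,0.02,0,0,0]
    - [0.2,0,-0.005,0.03,0,0,0]
    - [0.2,0,-0.0083,0.0417,0,0,0]
    - [0.2,0,-0.0117,0.0583,0,0,0]
    - [0.2,0,-0.0167,0.0833,0,0,0]
    - [0.2,0,-0.0217,0.1083,0,0,0]
    - [0.2,0,-0.0267,0.1333,0,0,0]
    - [0.2,-0.0333,-0.0333,0.1667,0,0,0]

```text
clock: 12.35
position: [0.5998, 0.0514, 0.2681]
tool_rot: [-2.94, -0.053, 0.003]
contact_force: [1.0, 0.1, -0.4]
width: 0.0525
gripper_force: 0.0
```

Run:
```python
from h import *
im=r.snapshot("scene");t=r.snapshot("wrist");ct=r.snapshot("top")
s=r.get_state();print(s["clock"],s["position"],s["joint_positions"].round(2))
f=lambda i:cv2.resize(i,(400,300),interpolation=cv2.INTER_CUBIC)
cv2.imwrite("pics/p1.png",np.vstack([np.hstack([f(im[160:280,230:390]),f(t)]),np.hstack([f(ct[95:215,260:420]),f(ct)])]))
cv2.imwrite("pics/scene1.png",im);cv2.imwrite("pics/top1.png",ct)
for n,i in(("scene",im),("top",ct)):
    c=r.camera_info(n);print(n,[(b[0],b[1]) for b in blobs(i,(173,140,50),(3,255,255),(230,110,345,240),5)],[(b[0],b[1]) for b in blobs(i,(6,120,50),(17,255,255),(230,110,345,240),20)],"expect",proj(c,(.62,.0245,.17)))
```

```text
12.5 [0.59928193 0.05154293 0.26931242] [ 0.49  0.44 -0.74  1.57  0.1   1.2  -1.77]
scene [(array([281.5, 210.6]), [277, 207, 10, 8, 55])] [(array([250. , 113.7]), [244, 110, 14, 9, 72]), (array([259.2, 156. ]), [252, 149, 16, 14, 167]), (array([290.3, 205.9]), [282, 200, 16, 14, 126])] expect (np.float64(287.5278475115416), np.float64(207.76197803763554))
top [] [(array([298. , 116.3]), [296, 110, 6, 14, 26]), (array([318.7, 154.7]), [313, 148, 12, 14, 143]), (array([246.8, 222.9]), [241, 214, 13, 19, 168])] expect (np.float64(317.9166442397947), np.float64(147.69332243657598))
```

View pics/p1.png

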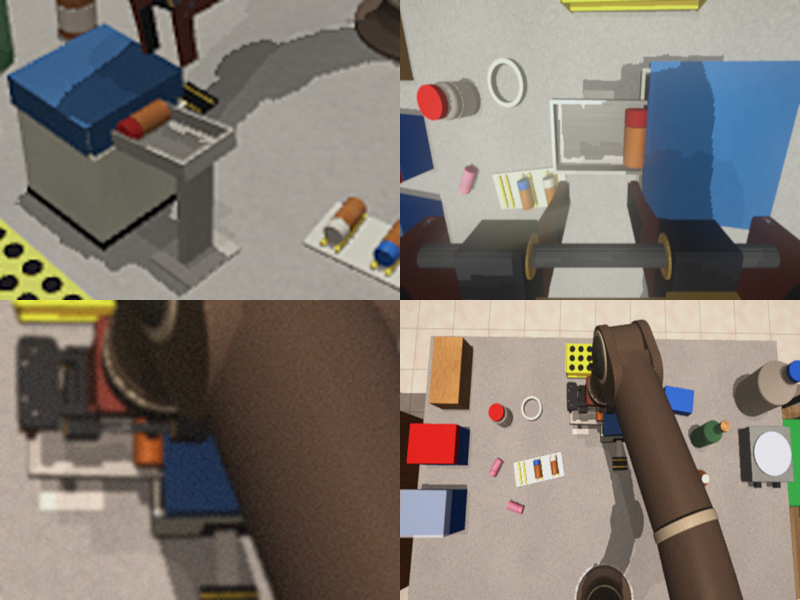

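The vial lies in the chute against the shut lid: cap at scene pixel (281,211), right where I expected it. The fingers are clear. Next I go to the pedal with shut fingers, leaning the tool back so the hand stays away from the lid.

In the tool's units: -0.14 m is -0.2333, -0.06 m is -0.1, -0.15 rad is -0.0239.

Emit:
move_arm:
  series:
    - [0.1,-0.0333,-0.0167,0.0167,0,0,0]
    - [-0.2,-0.0833,-0.0333,0.0167,-0.008,-0.008,0]
    - [-0.5,-0.1333,-0.0667,0.0167,-0.0159,-0.0191,-0.0016]
    - [-1,-0.1833,-0.1,0,-0.0239,-0.0318,-0.0032]
    - [-1,-0.215,-0.1333,0,-0.0318,-0.0398,-0.0048]
    - [-1,-0.215,-0.1667,-0.0333,-0.0318,-0.0477,-0.0048]
    - [-1,-0.215,-0.19,-0.0833,-0.0318,-0.0477,-0.0048]
    - [-1,-0.215,-0.19,-0.15,-0.0318,-0.0477,-0.0048]
    - [-1,-0.215,-0.19,-0.2167,-0.0318,-0.0477,-0.0048]
    - [-1,-0.215,-0.19,-0.2333,-0.0318,-0.0477,-0.0048]
  newtons: 20

```text
clock: 13.5
position: [0.4674, -0.0618, 0.1231]
tool_rot: [3.104, 0.057, 0.452]
contact_force: [0.0, 0.3, 0.5]
width: 0.0002
gripper_force: 0.0
```

```bash
cat > m.py <<'E'
from h import *
im=r.snapshot("scene");s=r.get_state()
np.set_printoptions(precision=4,suppress=True)
roi=(225,120,320,240)
bl=blobs(im,(95,100,50),(125,255,255),(225,140,320,240),200)
print(s["clock"].__round__(2),s["position"],s["contact_force"].round(2),"w",round(s["width"],4),
 "lid",[(b[0],b[1]) for b in bl],"red",[(b[0],b[1]) for b in blobs(im,(173,140,50),(3,255,255),(260,190,310,225),5)])
E
python3 m.py
python3 - <<'E'
from h import *
from scipy.spatial.transform import Rotation as R
s=r.get_state();print(R.from_rotvec(s["tool_rot"]).as_matrix().round(3),s["joint_positions"].round(2))
E
```

```text
13.55 [ 0.4676 -0.0617  0.1232] [ 0.08 -1.   -0.69] w 0.0009 lid [(array([266.7, 193.8]), [233, 170, 70, 52, 1988])] red [(array([281.7, 210.6]), [277, 207, 10, 8, 58])]
[[ 0.958  0.035  0.285]
 [ 0.036 -0.999  0.001]
 [ 0.285  0.01  -0.959]] [ 0.66  0.2  -0.68  2.26  0.29  0.45 -1.77]
```

In the tool's units: -0.04 m is -0.0667, -0.037 m is -0.0617.

Emit:
move_arm:
  series:
    - [-1,0,0,-0.0083,0,0,0]
    - [-1,0,0,-0.02,0,0,0]
    - [-1,0,0,-0.0333,0,0,0]
    - [-1,0,0,-0.045,0,0,0]
    - [-1,0,0,-0.055,0,0,0]
    - [-1,0,0,-0.0617,0,0,0]
    - [-1,0,0,-0.0667,0,0,0]
    - [-1,0,0,-0.0667,0,0,0]
    - [-1,0,0,-0.0667,0,0,0]
    - [-1,0,0,-0.0667,0,0,0]

```text
clock: 14.55
position: [0.47, -0.0622, 0.0874]
tool_rot: [3.1, 0.056, 0.461]
contact_force: [-0.3, 0.6, -0.1]
width: 0.0005
gripper_force: 0.0
```

```bash
python3 m.py
```

```text
14.6 [ 0.47   -0.0622  0.0874] [-0.33 -0.19  0.74] w 0.0008 lid [(array([266.7, 193.9]), [233, 170, 70, 52, 1993])] red [(array([281.6, 210.6]), [277, 207, 10, 8, 57])]
```

In the tool's units: -0.012 m is -0.02, -0.011 m is -0.0183.

Emit:
move_arm:
  series:
    - [-1,0,0,-0.0033,0,0,0]
    - [-1,0,0,-0.0067,0,0,0]
    - [-1,0,0,-0.01,0,0,0]
    - [-1,0,0,-0.0133,0,0,0]
    - [-1,0,0,-0.0167,0,0,0]
    - [-1,0,0,-0.0183,0,0,0]
    - [-1,0,0,-0.02,0,0,0]
    - [-1,0,0,-0.02,0,0,0]
    - [-1,0,0,-0.02,0,0,0]
    - [-1,0,0,-0.02,0,0,0]

```text
clock: 15.6
position: [0.4699, -0.0622, 0.0752]
tool_rot: [3.1, 0.056, 0.461]
contact_force: [-0.0, 0.2, 0.4]
width: 0.0004
gripper_force: 0.0
```

In the tool's units: -0.005 m is -0.0083, -0.004 m is -0.0067.

Emit:
move_arm:
  series:
    - [-1,0,0,-0.0017,0,0,0]
    - [-1,0,0,-0.0033,0,0,0]
    - [-1,0,0,-0.005,0,0,0]
    - [-1,0,0,-0.0067,0,0,0]
    - [-1,0,0,-0.0083,0,0,0]
    - [-1,0,0,-0.0083,0,0,0]
    - [-1,0,0,-0.0083,0,0,0]
    - [-1,0,0,-0.0083,0,0,0]
    - [-1,0,0,-0.0083,0,0,0]
    - [-1,0,0,-0.0083,0,0,0]

```text
clock: 16.6
position: [0.4697, -0.0623, 0.0703]
tool_rot: [3.1, 0.056, 0.461]
contact_force: [-2.4, 0.6, 7.6]
width: 0.0006
gripper_force: 3.7
```

In the tool's units: -0.016 m is -0.0267, -0.015 m is -0.025.

Emit:
move_arm:
  series:
    - [-1,0,0,-0.0033,0,0,0]
    - [-1,0,0,-0.0067,0,0,0]
    - [-1,0,0,-0.01,0,0,0]
    - [-1,0,0,-0.0133,0,0,0]
    - [-1,0,0,-0.0167,0,0,0]
    - [-1,0,0,-0.02,0,0,0]
    - [-1,0,0,-0.0233,0,0,0]
    - [-1,0,0,-0.025,0,0,0]
    - [-1,0,0,-0.0267,0,0,0]
    - [-1,0,0,-0.0267,0,0,0]

```text
clock: 17.6
position: [0.4688, -0.0623, 0.0539]
tool_rot: [3.1, 0.056, 0.458]
contact_force: [-7.2, -0.1, 8.9]
width: 0.0005
gripper_force: 4.5
```

```bash
python3 m.py
```

```text
17.65 [ 0.4688 -0.0624  0.0539] [-6.68 -0.66  8.63] w 0.0004 lid [(array([268.1, 190.6]), [231, 169, 70, 51, 2071])] red [(array([281.9, 210.8]), [277, 207, 10, 9, 58])]
```

In the tool's units: -0.007 m is -0.0117, -0.006 m is -0.01.

Emit:
move_arm:
  series:
    - [-1,-0.0025,0,-0.0017,0,0,0]
    - [-1,-0.005,0,-0.0033,0,0,0]
    - [-1,-0.005,0,-0.005,0,0,0]
    - [-1,-0.005,0,-0.0067,0,0,0]
    - [-1,-0.005,0,-0.0083,0,0,0]
    - [-1,-0.005,0,-0.01,0,0,0]
    - [-1,-0.005,0,-0.0117,0,0,0]
    - [-1,-0.005,0,-0.0117,0,0,0]
    - [-1,-0.005,0,-0.0117,0,0,0]
    - [-1,-0.005,0,-0.0117,0,0,0]

```text
clock: 18.65
position: [0.4686, -0.0623, 0.0482]
tool_rot: [3.099, 0.056, 0.466]
contact_force: [-0.5, -1.1, 8.8]
width: 0.0007
gripper_force: 4.5
```

```bash
python3 m.py
```

```text
18.7 [ 0.4686 -0.0623  0.0482] [ 0.41 -0.15  8.92] w 0.0004 lid [(array([268.3, 189.3]), [230, 168, 71, 48, 2044])] red [(array([282. , 210.8]), [277, 207, 10, 9, 57])]
```

Emit:
move_arm:
  series:
    - [-1,0,0,-0.0017,0,0,0]
    - [-1,0,0,-0.0017,0,0,0]
    - [-1,0,0,-0.0033,0,0,0]
    - [-1,0,0,-0.0033,0,0,0]
    - [-1,0,0,-0.005,0,0,0]
    - [-1,0,0,-0.005,0,0,0]
    - [-1,0,0,-0.0067,0,0,0]
    - [-1,0,0,-0.0067,0,0,0]
    - [-1,0,0,-0.0067,0,0,0]
    - [-1,0,0,-0.0067,0,0,0]

```text
clock: 19.7
position: [0.4689, -0.0622, 0.0444]
tool_rot: [3.099, 0.057, 0.467]
contact_force: [0.1, -1.1, 9.6]
width: 0.0004
gripper_force: 4.6
```

```bash
python3 m.py
```

```text
19.75 [ 0.4689 -0.0622  0.0444] [ 0.16 -1.68  9.38] w 0.0005 lid [(array([268.2, 188.1]), [230, 168, 70, 46, 1972])] red [(array([280.6, 210.2]), [276, 206, 10, 9, 56])]
```

In the tool's units: -0.002 m is -0.0033, -0.0005 m is -0.0008.

Emit:
move_arm:
  series:
    - [-1,0,0,-0.0008,0,0,0]
    - [-1,0,0,-0.0017,0,0,0]
    - [-1,0,0,-0.0025,0,0,0]
    - [-1,0,0,-0.0033,0,0,0]
    - [-1,0,0,-0.0033,0,0,0]
    - [-1,0,0,-0.0033,0,0,0]
    - [-1,0,0,-0.0033,0,0,0]
    - [-1,0,0,-0.0033,0,0,0]
    - [-1,0,0,-0.0033,0,0,0]
    - [-1,0,0,-0.0033,0,0,0]

```text
clock: 20.75
position: [0.4691, -0.0623, 0.0426]
tool_rot: [3.099, 0.056, 0.467]
contact_force: [0.2, -0.5, 11.8]
width: 0.0004
gripper_force: 5.9
```

```bash
python3 m.py
```

```text
20.8 [ 0.4691 -0.0623  0.0426] [ 0.16 -0.24 12.85] w 0.0002 lid [(array([268. , 187.7]), [229, 168, 71, 45, 1947])] red []
```

In the tool's units: -0.0008 m is -0.0013, -0.0006 m is -0.001.

Emit:
move_arm:
  series:
    - [-1,0,0,-0.0005,0,0,0]
    - [-1,0,0,-0.001,0,0,0]
    - [-1,0,0,-0.0013,0,0,0]
    - [-1,0,0,-0.0013,0,0,0]
    - [-1,0,0,-0.0013,0,0,0]
    - [-1,0,0,-0.0013,0,0,0]
    - [-1,0,0,-0.0013,0,0,0]
    - [-1,0,0,-0.0013,0,0,0]
    - [-1,0,0,-0.0013,0,0,0]
    - [-1,0,0,-0.0013,0,0,0]

```text
clock: 21.8
position: [0.4692, -0.0623, 0.042]
tool_rot: [3.099, 0.057, 0.468]
contact_force: [-2.8, -0.7, 14.3]
width: 0.0002
gripper_force: 7.4
```

```bash
python3 m.py
python3 - <<'E'
from h import *
im=r.snapshot("scene");cv2.imwrite("pics/s2.png",im)
for a in(((173,100,30),(3,255,255)),((6,100,30),(17,255,255))):print([(b[0],b[1]) for b in blobs(im,*a,(228,160,345,285),5)])
# chute floor patch before/after (bench scene0 empty chute as reference)
z=cv2.imread("pics/scene0.png");q=cv2.imread("pics/scene1.png")
d=lambda a,b:cv2.absdiff(a,b)[195:225,270:318].mean()
print("diff to empty",d(im,z),"vial present vs empty",d(q,z))
E
```

```text
21.85 [ 0.4692 -0.0623  0.042 ] [-1.18 -0.42 14.45] w 0.0005 lid [(array([268. , 187.7]), [229, 168, 71, 45, 1943])] red []
[(array([311.4, 166.2]), [310, 165, 4, 3, 5]), (array([312.8, 169.2]), [310, 167, 6, 5, 8]), (array([306.9, 171.1]), [305, 169, 4, 5, 8]), (array([320.9, 168.9]), [320, 168, 3, 3, 8]), (array([314.8, 176.8]), [311, 175, 7, 5, 12]), (array([323.6, 176.4]), [323, 175, 2, 4, 5]), (array([307.6, 189.6]), [306, 189, 4, 2, 5]), (array([322.8, 190.1]), [321, 188, 5, 5, 11]), (array([329.2, 190.8]), [328, 189, 3, 4, 6]), (array([321.8, 194.7]), [321, 193, 3, 4, 6]), (array([305. , 195.2]), [304, 194, 3, 3, 5]), (array([306.7, 200.2]), [303, 197, 7, 7, 19])]
[(array([259.3, 160.8]), [253, 160, 14, 3, 35]), (array([321.8, 170.8]), [320, 170, 4, 3, 5]), (array([307.4, 198.6]), [306, 197, 4, 4, 5])]
diff to empty 23.454398148148147 vial present vs empty 29.689351851851853
```

The stop is felt: force climbs at the end of travel to about 14 N. The vial is gone from the chute. I'll ease the pedal up now at about 10 mm/s.

In the tool's units: 0.01 m is 0.0167, 0.009 m is 0.015.

Emit:
move_arm:
  series:
    - [-1,0,0,0.0017,0,0,0]
    - [-1,0,0,0.0033,0,0,0]
    - [-1,0,0,0.005,0,0,0]
    - [-1,0,0,0.0067,0,0,0]
    - [-1,0,0,0.0083,0,0,0]
    - [-1,0,0,0.01,0,0,0]
    - [-1,0,0,0.0117,0,0,0]
    - [-1,0,0,0.0133,0,0,0]
    - [-1,0,0,0.015,0,0,0]
    - [-1,0,0,0.0167,0,0,0]

```text
clock: 22.9
position: [0.4684, -0.0623, 0.0514]
tool_rot: [3.099, 0.056, 0.465]
contact_force: [-0.4, -0.1, 8.2]
width: 0.0005
gripper_force: 4.4
```

In the tool's units: 0.01 m is 0.0167, 0.009 m is 0.015.

Emit:
move_arm:
  series:
    - [-1,0,0,0.0017,0,0,0]
    - [-1,0,0,0.0033,0,0,0]
    - [-1,0,0,0.005,0,0,0]
    - [-1,0,0,0.0067,0,0,0]
    - [-1,0,0,0.0083,0,0,0]
    - [-1,0,0,0.01,0,0,0]
    - [-1,0,0,0.0117,0,0,0]
    - [-1,0,0,0.0133,0,0,0]
    - [-1,0,0,0.015,0,0,0]
    - [-1,0,0,0.0167,0,0,0]

```text
clock: 23.9
position: [0.4686, -0.0623, 0.0615]
tool_rot: [3.099, 0.056, 0.466]
contact_force: [0.1, -0.6, 8.9]
width: 0.0006
gripper_force: 4.0
```

In the tool's units: 0.008 m is 0.0133, 0.0075 m is 0.0125.

Emit:
move_arm:
  series:
    - [-1,0,0,0.0017,0,0,0]
    - [-1,0,0,0.0033,0,0,0]
    - [-1,0,0,0.005,0,0,0]
    - [-1,0,0,0.0067,0,0,0]
    - [-1,0,0,0.0083,0,0,0]
    - [-1,0,0,0.01,0,0,0]
    - [-1,0,0,0.0108,0,0,0]
    - [-1,0,0,0.0117,0,0,0]
    - [-1,0,0,0.0125,0,0,0]
    - [-1,0,0,0.0133,0,0,0]

```text
clock: 24.9
position: [0.4693, -0.0622, 0.0698]
tool_rot: [3.099, 0.057, 0.468]
contact_force: [3.1, -0.5, 7.3]
width: 0.0004
gripper_force: 3.6
```

```bash
python3 m.py
```

```text
24.95 [ 0.4694 -0.0622  0.0699] [ 2.51 -0.33  8.14] w 0.0006 lid [(array([268. , 194.1]), [233, 170, 70, 52, 2130])] red []
```

Now the last few millimetres slowly, then clear upward and away from the bin.

In the tool's units: 0.005 m is 0.0083, 0.0045 m is 0.0075.

Emit:
move_arm:
  series:
    - [-1,0,0,0.0008,0,0,0]
    - [-1,0,0,0.0017,0,0,0]
    - [-1,0,0,0.0025,0,0,0]
    - [-1,0,0,0.0033,0,0,0]
    - [-1,0,0,0.0042,0,0,0]
    - [-1,0,0,0.005,0,0,0]
    - [-1,0,0,0.0058,0,0,0]
    - [-1,0,0,0.0067,0,0,0]
    - [-1,0,0,0.0075,0,0,0]
    - [-1,0,0,0.0083,0,0,0]

```text
clock: 25.95
position: [0.4669, -0.0621, 0.0734]
tool_rot: [3.1, 0.057, 0.461]
contact_force: [3.0, -0.3, 3.1]
width: 0.0005
gripper_force: 1.8
```

In the tool's units: 0.1 m is 0.1667, 0.09 m is 0.15.

Emit:
move_arm:
  series:
    - [-1,0,0,0.005,0,0,0]
    - [-1,0,0,0.0133,0,0,0]
    - [-1,-0.0083,0,0.025,0,0,0]
    - [-1,-0.0167,0,0.05,0,0,0]
    - [-1,-0.0333,0,0.0833,0,0,0]
    - [-1,-0.05,0,0.1167,0,0,0]
    - [-1,-0.05,0,0.15,0,0,0]
    - [-1,-0.05,0,0.1667,0,0,0]
    - [-1,-0.05,0,0.1667,0,0,0]
    - [-1,-0.05,0,0.1667,0,0,0]

```text
clock: 26.95
position: [0.4359, -0.0624, 0.1728]
tool_rot: [3.1, 0.055, 0.458]
contact_force: [0.1, 0.4, 0.7]
width: 0.0006
gripper_force: 0.0
```

```bash
python3 m.py
python3 - <<'E'
from h import *
im=r.snapshot("scene");z=cv2.imread("pics/scene0.png");q=cv2.imread("pics/scene1.png")
d=lambda a,b:cv2.absdiff(a,b)[198:220,275:300].mean()
print("chute diff to empty",d(im,z),"with vial",d(q,z))
print([(b[0],b[1]) for b in blobs(im,(6,120,50),(17,255,255),(345,230,430,290),20)])
E
```

```text
27.0 [ 0.4359 -0.0622  0.1725] [0.43 0.34 0.5 ] w 0.0006 lid [(array([267.6, 194.5]), [233, 170, 70, 52, 2096])] red []
chute diff to empty 2.0545454545454547 with vial 42.95454545454545
[(array([370.2, 244.1]), [364, 239, 12, 13, 84]), (array([390.3, 253. ]), [384, 248, 12, 13, 90])]
```

The chute is empty, the lid is back at its shut position, the other vials haven't moved, and the arm is clear.

```bash
python3 -c "
from plant import r
print(r.close_job())"
```

```text
the job is handed in; nothing more can be done
None
```

I laid the red-capped vial in the chute, held the pedal at its stop (about 14 N) until it rolled in, and eased the lid shut; the job is handed in at about 27 s, with no verdict returned. The last picture shows the chute empty, the lid at its shut position and the other two vials unmoved; the vial inside the bin can't be seen, and I did not re-check the bottles, jar, tape roll or tip box.

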